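# Slide a wooden blank along the rail into the corner of a jig

## Task

Push the pale wooden blank lying on the jig sideways until its long straight side lies flat against the aluminium rail, well before the green pocket, then keep it pressed against the rail with your fingertips while you slide it along into the pocket, until it sits fully home in the corner, against both the rail and the end stop. Only push it: do not pick it up, lift it or tip it. Leave the other things alone, and finish with your hand clear of everything.

Things in the scene. Friction and masses are not known exactly. Their poses are not given: they have to be found in the camera images.
- jig: Fixed jig: dark brown wooden bed, 18 mm thick, on the table. Origin on the table; z up, x along the rail to the green pocket, y from the rail across the bed to its open side (roughly towards the robot). In this frame the bed covers x -195 to +165, y -78 to +87 mm, top at z = 18 mm. Rail face at y = -50 mm. Waxed: wood slides easily on bed and rail (friction about 0.3).
- rail: The aluminium rail, fixed to the jig: x -170 to +130 mm, y -68 to -50 mm in the jig's frame, its top 16 mm above the bed. Its frame (origin and axes) is that of the jig. Fingertips grip wood better than the waxed bed and rail do: pressed on its side at 4 to 8 N, the blank follows the fingers along the rail.
- pocket_corner (a point): Inside corner of the pocket on the bed: (130, -50, 18) mm in the jig's frame, same axes. Green end stop: face at jig x = +130 mm, y -68 to +12 mm. Opposite the rail a green cheek with a round nose: jig x +103 to +130, y -6 to +8 mm. So the pocket is 44 mm wide, 27 mm deep. Both stand 16 mm above the bed.
- blank: Pale wooden blank, about 45 g, loose on the bed: 90 (x) x 40 (y) x 24 mm high. Origin at the centre of the underside. x points to the square nose, which enters the pocket first; the -y long side goes to the rail. The tail corner on the +y side is cut off at 45 degrees, from (-45, +4) to (-29, +20) mm. Starts clear of the rail, within 0.4 rad of parallel to it.
- nose_corner (a point): Lower corner of the blank at nose and rail side: (45, -20, 0) mm in the blank's frame; comes to the pocket corner when the blank is home.
- tail_corner (a point): Lower corner of the blank at tail and rail side: (-45, -20, 0) mm in the blank's frame.
- oiled_blank: Bystander: a finished darker brown blank of the same shape, 90 x 40 x 24 mm, on the table beside the bed, on the robot's side. Origin at the centre of its underside.
- sanding_block: Bystander: blue sanding block with a cork sole, 85 x 48 x 34 mm, on the table beyond the tail end of the jig. Origin at the centre of its underside.
- tin: Bystander: grey closed tin, 54 mm across, 55 mm high, on the table beyond the end stop. Origin at the centre of its underside.
- try_square: Bystander: try square lying on the table behind the rail, wooden stock 100 x 18 x 14 mm along its x, steel blade 110 mm along its -y. Origin under the centre of the stock.

How it is judged:
By the outcome, as a careful person would: the job done as asked, in the order asked, and still so for the second after the job is handed in, with the robot touching nothing.
It also fails if it takes over 61 s, if anything falls off the work surface, if the arm or the gripper's body presses on something with over 40 N, if the wrist force passes 120 N, or if a joint passes its speed limit or range.

## Robot

A 6-joint arm with a two-finger parallel gripper is mounted at the origin on the work surface. World frame = base frame: x ahead of the robot, y to its left, z up, the work surface at z = 0. Lengths are in m, angles in rad, forces in N, time in s.
With the tool pointing down it reaches from about 0.275 to 0.75 m from the base axis. Payload 10.2 kg.
Tool frame: the origin (TCP) lies midway between the tips of the shut fingers; the grasp point (between the pads) lies 19 mm behind it; z points along the fingers, x is the direction in which the jaws open and shut, and the axes are right-handed (so a half turn about z gives the same grasp; the last joint's range is limited). The gripper opens to 88 mm and grips with 3 to 60 N. Pads are 18 mm wide; open, the fingers measure 123 mm over their backs; the gripper's body (75 mm by 187 mm) begins 45 mm behind the grasp point.
Start: joints at [1.097, 0.313, 1.498, -0, 1.331, -0.223], TCP at [0.13, 0.509, 0.239] pointing down, gripper open.
Joint ranges: [-2.94, 2.94], [-0.97, 2.17], [0.19, 2.56], [-1.23, 4.37], [0.02, 3.11], [-2.88, 2.88]. Speed limits (rad/s): [2.39, 2.39, 3.01, 3.14, 3.14, 3.14].

## Interface

Orientations are given as [roll, pitch, yaw] about the fixed x, y, z axes, in that order (R = Rz(yaw) Ry(pitch) Rx(roll)).
In Python, from cell import robot, eoat, kinematics, eyes, hand_in, current_time, current_q, current_qd, current_joint_torque, current_position, current_tcp_rot, current_wrist_force, current_moment, current_width gives the robot as it stands. Calls block until the motion is done:
- robot.reach(position, orientation): joint-space move of the TCP to a pose.
- robot.line_to(position, frame=None, max_speed=0.15): straight line of the TCP; frame=None keeps the orientation; max_speed is the mean speed in m/s.
- robot.move_joints(angles): joint-space move.
- eoat.gripper_to(opening, force=None): finger opening in m; force is the grip in N (None keeps the last); returns when the fingers have stopped.
- robot.sleep(seconds).
- kinematics.ik(position, orientation): joint angles nearest the present ones, or None.
- eyes.get_image(name): name is "scene" or "top" or "wrist"; returns the picture (480x640x3 uint8, red, green, blue); there is no depth.
- eyes.camera_info(name): a dict with "K" (3x3 intrinsics, pixels), "position" and "orientation" of the camera in the world. Camera axes: x right, y up, looking along -z (the intrinsics and any distortion apply to the point x, -y, -z); pixel columns grow to the right and rows downward; lengths in m; the calibration is good to about 2 mm. A picture is of the moment at which its call begins: read the wrist's pose just before it. camera_info takes no time and is no camera call; for the wrist camera it gives the pose at the moment of the call.
A pose or a line that the arm cannot do raises robot.PlanningError and nothing moves.
- hand_in(): hands the job in, once; it reports no verdict.
Trained networks look in the newest picture that a camera, given by its name, has taken for a name from the list of things; names that differ only in an ending like _2 or _b are one class to them, and where a whole thing is asked for, a point or a joint stands for the part that bears it (a point fixed in the world has none). Each returns a list of dicts, best first, with "score" (0 to 1); they miss things now and then, are a little off and sometimes report something else, mostly with a low value. They report only what shows in the picture. A call takes as long as a camera call.
- eyes.spot_in(camera, target): "location" ([x, y, z] in m, in the coordinates of the camera as it stood for that picture, good to about 4 mm: the middle of the surface that is visible of it).
Readings, each from a call of its own:
- current_time(): time.
- current_q(): joint angles.
- current_qd(): joint speeds.
- current_joint_torque(): joint torques, N m.
- current_position(): TCP position.
- current_tcp_rot(): TCP orientation.
- current_wrist_force(): force on the tool from outside, world axes, zero at the start.
- current_moment(): the same for the moment, N m.
- current_width(): finger opening in m.
Only numpy, scipy, OpenCV 4.12 (cv2) and the standard library are available. Lean on these libraries where they do the work, as an engineer would, in place of code of your own. Each camera call takes 0.05 s, during which the arm holds its last target.

## Working session

There is one attempt and no reset: what is moved stays moved. The work goes in short steps, each a Python script; the robot and the scene stay as the last script left them, time stands still between calls to the robot, and variables do not carry over. Pictures are saved under pics/ and viewed, and the job is handed in when it is done.

```bash
ls; mkdir -p pics; python3 - <<'E'
from cell import *
import cv2
for n in ["scene","top","wrist"]:
    im=eyes.get_image(n); cv2.imwrite(f"pics/{n}0.png",im[:,:,::-1])
    print(n,eyes.camera_info(n))
    if n!="wrist":
        for t in ["jig","rail","pocket_corner","blank","nose_corner","tail_corner","oiled_blank","tin"]:
            print(t,[(d["score"],d["location"]) for d in eyes.spot_in(n,t)[:2]])
print(current_time(),current_tcp_rot(),current_wrist_force())
E
```

```text
pics
scene {'K': array([[565.28099395,   0.        , 329.75967425],
       [  0.        , 565.28099395, 242.89888961],
       [  0.        ,   0.        ,   1.        ]]), 'position': array([1.03904614, 0.12057682, 0.81628384]), 'orientation': array([0.57657324, 0.00769815, 1.81147992])}
jig [(0.61, [-0.0703, -0.0183, -0.9375])]
rail [(0.64, [-0.0862, -0.0508, -0.8991])]
pocket_corner [(0.66, [-0.0731, -0.0191, -0.9377])]
blank [(0.63, [-0.1113, 0.0088, -0.9347])]
nose_corner [(0.87, [-0.1068, 0.0088, -0.9291])]
tail_corner [(0.81, [-0.1102, 0.0066, -0.9254])]
oiled_blank [(0.76, [-0.1001, 0.1369, -1.0319])]
tin [(0.94, [0.1522, 0.0521, -0.935])]
top {'K': array([[491.50496419,   0.        , 328.52437979],
       [  0.        , 491.50496419, 236.40152297],
       [  0.        ,   0.        ,   1.        ]]), 'position': array([0.48176717, 0.01235113, 0.85217691]), 'orientation': array([ 0.1066814 , -0.00877469, -1.5960101 ])}
jig [(0.79, [0.0785, -0.0042, -0.8384]), (0.17, [0.3207, 0.0939, -0.8337])]
rail [(0.92, [0.0788, 0.0597, -0.8267])]
pocket_corner [(0.68, [0.0824, -0.0094, -0.8327])]
blank [(0.57, [0.1162, -0.002, -0.8171])]
nose_corner [(0.62, [0.1178, -0.0046, -0.8152]), (0.55, [0.0417, 0.1552, -0.8655])]
tail_corner [(0.92, [0.1172, 0.0015, -0.816])]
oiled_blank [(0.93, [0.1562, -0.1582, -0.8163])]
tin [(0.89, [-0.1174, -0.1124, -0.7849])]
wrist {'K': array([[405.11926098,   0.        , 324.66782296],
       [  0.        , 405.11926098, 241.40874798],
       [  0.        ,   0.        ,   1.        ]]), 'position': array([0.05477254, 0.52772777, 0.3853912 ]), 'orientation': array([-3.07830465e-01, -8.75102595e-04,  1.31870585e+00])}
0.95 [-3.14156093e+00 -2.52324666e-05  1.31999918e+00] [0.16461232 0.83371381 0.32530054]
```

View pics/top0.png

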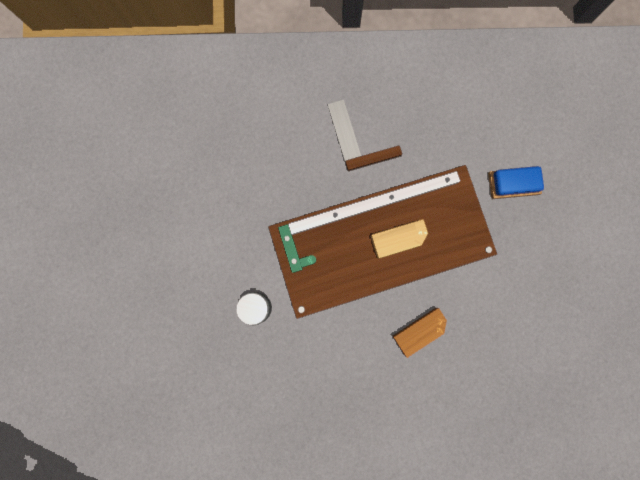

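View pics/scene0.png

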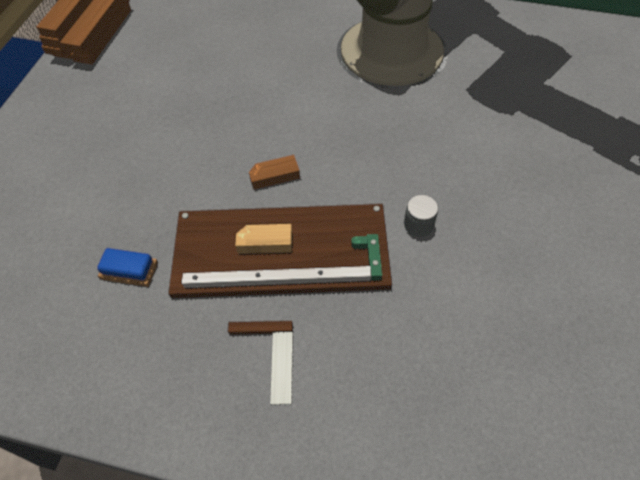

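The top view shows the jig with its pocket at lower left (about 290,250 px), the blank at about (400,239) with its nose to the left, and the rail above it. The bystanders are clear of the bed. Next I fit the poses from the segmented outlines.

```bash
cat > h.py <<'E'
import numpy as np, cv2
from scipy.spatial.transform import Rotation as R
from scipy.optimize import least_squares
def proj(ci,P):
    P=np.atleast_2d(P); Rm=R.from_euler('xyz',ci['orientation']).as_matrix()
    c=(P-ci['position'])@Rm; u=np.c_[c[:,0],-c[:,1],-c[:,2]]@np.array(ci['K']).T
    return u[:,:2]/u[:,2:]
def back(ci,px,z):
    px=np.atleast_2d(px); d=np.c_[px,np.ones(len(px))]@np.linalg.inv(ci['K']).T
    d=d*[1,-1,-1]; d=d@R.from_euler('xyz',ci['orientation']).as_matrix().T
    s=(z-ci['position'][2])/d[:,2]; return ci['position']+d*s[:,None]
def tf(p,pts):  # p=(x,y,th)
    c,s=np.cos(p[2]),np.sin(p[2]); pts=np.atleast_2d(pts)
    return np.c_[p[0]+c*pts[:,0]-s*pts[:,1],p[1]+s*pts[:,0]+c*pts[:,1],pts[:,2]]
def inv(p,P):
    c,s=np.cos(p[2]),np.sin(p[2]);P=np.atleast_2d(P); d=P[:,:2]-p[:2]
    return np.c_[c*d[:,0]+s*d[:,1],-s*d[:,0]+c*d[:,1]]
E
python3 - <<'E'
import cv2
a=cv2.imread('pics/top0.png')[155:325,260:505]; cv2.imwrite('pics/topc.png',cv2.resize(a,None,fx=3.2,fy=3.2,interpolation=cv2.INTER_CUBIC))
a=cv2.imread('pics/scene0.png')[195:305,160:400]; cv2.imwrite('pics/scc.png',cv2.resize(a,None,fx=3.2,fy=3.2,interpolation=cv2.INTER_CUBIC))
E
```

```text
(no output)
```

View pics/topc.png

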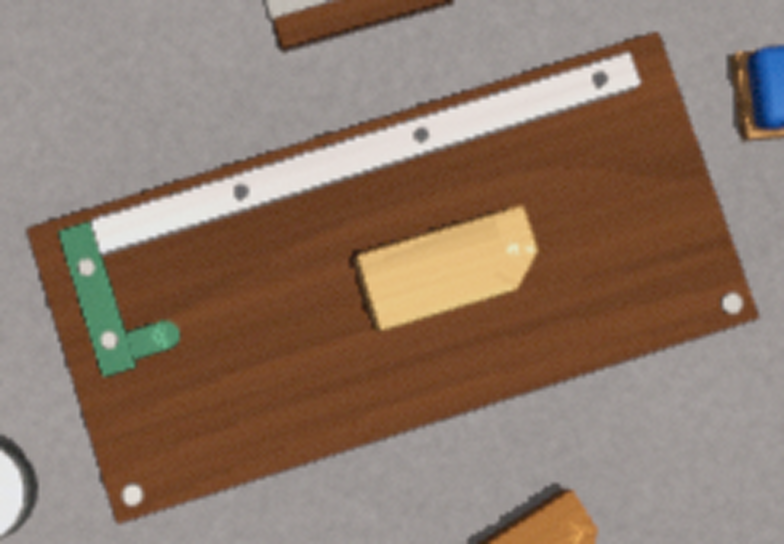

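View pics/scc.png

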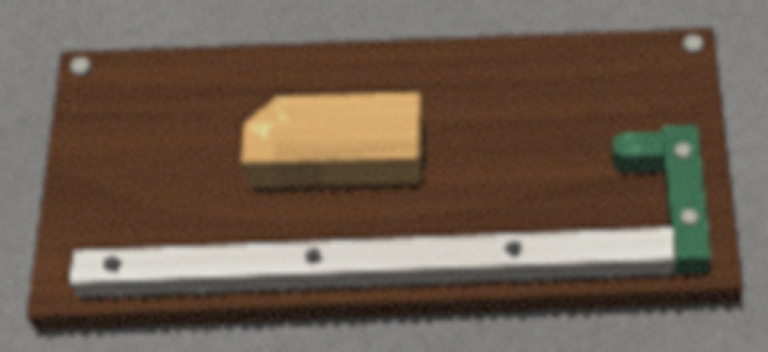

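```bash
cat > fit.py <<'E'
from h import *
from cell import eyes
T=eyes.camera_info("top");S=eyes.camera_info("scene")
def c(o,L): return (np.array(L)+.5)/3.2-.5+o
jt=np.array([[-195,-78,18],[165,-78,18],[165,87,18],[-195,87,18],[-170,-50,34],[-170,-68,34]])/1e3
pt=c([260,155],[[660,33],[28,230],[119,522],[758,318],[640,84],[631,53]])
js=np.array([[-195,87,18],[165,87,18],[165,-78,18],[-195,-78,18],[-170,-50,34],[130,-50,34],[-170,-68,34]])/1e3
ps=c([160,195],[[62,52],[713,28],[741,290],[30,315],[72,250],[672,228],[70,282]])
bt=np.array([[45,-20,42],[45,20,42],[-45,-20,42],[-45,4,42],[-29,20,42]])/1e3
qt=c([260,155],[[356,256],[379,330],[524,207],[537,246],[517,290]])
bs=np.array([[-45,4,42],[-29,20,42],[45,20,42],[45,-20,42],[-45,-20,42]])/1e3
qs=c([160,195],[[244,123],[276,95],[420,92],[420,157],[241,163]])
def fit(l):
    f=lambda p:np.concatenate([(proj(C,tf(p,m))-q).ravel() for C,m,q in l])
    r=min((least_squares(f,[.5,0,a]) for a in (1.8,-1.8)),key=lambda r:r.cost)
    print(r.x.round(4),"rms px",np.sqrt((r.fun**2).mean()).round(2),r.fun.round(1).tolist()); return r.x
for n,l in [("jT",[(T,jt,pt)]),("jS",[(S,js,ps)]),("j",[(T,jt,pt),(S,js,ps)])]: j=fit(l)
for n,l in [("bT",[(T,bt,qt)]),("bS",[(S,bs,qs)]),("b",[(T,bt,qt),(S,bs,qs)])]: b=fit(l)
print("blank in jig",inv(j,b[None,:3])*1e3, b[2]-j[2])
E
python3 fit.py
```

```text
[ 0.5627 -0.0736  1.8528] rms px 0.74 [-0.0, -1.1, -0.9, -0.8, -0.8, 1.1, 1.3, 0.2, 0.5, 0.3, -0.1, 0.1]
[ 0.562  -0.0722  1.8495] rms px 0.67 [-0.6, -0.7, 0.7, -0.3, 1.2, -0.1, -1.7, 0.5, 0.4, 0.0, 0.1, 0.0, -0.1, -0.1]
[ 0.5623 -0.0728  1.8512] rms px 0.78 [-0.3, -0.7, -1.3, -0.7, -1.4, 1.2, 0.8, 0.6, 0.2, 0.7, -0.5, 0.5, -1.1, -0.4, 0.2, -0.4, 0.8, -0.1, -2.1, 0.8, 0.0, 0.3, -0.2, -0.0, -0.5, 0.1]
[ 0.5624 -0.1167  1.8399] rms px 0.52 [0.4, -0.1, 0.5, -0.2, -0.6, -0.3, -0.2, 1.2, -0.1, -0.6]
[ 0.5606 -0.1162  1.8444] rms px 0.32 [0.2, 0.0, 0.3, 0.5, -0.4, 0.1, -0.5, -0.2, 0.3, -0.3]
[ 0.5616 -0.1164  1.8417] rms px 0.58 [0.2, 0.4, 0.3, 0.3, -0.8, 0.1, -0.4, 1.6, -0.3, -0.1, -0.1, 0.4, 0.1, 0.9, -0.6, 0.6, -0.8, 0.3, -0.1, 0.1]
blank in jig [[-41.68647503  12.7506232 ]] -0.009493808390817593
```

Both cameras agree: the blank is at jig (-42, +13) mm and almost parallel to the rail. I plan to push with shut fingers, jaw axis along the rail, so they give a 35 mm flat contact that stays clear of the cheek.

```bash
cat >> h.py <<'E'
J=np.array([0.5623,-0.0728,1.8512])
def W(x,y,z): return tf(J,np.array([x,y,z])/1e3)[0]
def FJ(f):
    c,s=np.cos(J[2]),np.sin(J[2]); return np.array([c*f[0]+s*f[1],-s*f[0]+c*f[1],f[2]])
E
python3 - <<'E'
from h import *
from cell import *
eoat.gripper_to(0.0)
best=None
for yaw in (J[2],J[2]-np.pi):
    q=kinematics.ik(W(-47.7,62,120),[np.pi,0,yaw]); print(yaw,q)
    if q is not None and abs(q[5])<2.6 and (best is None or np.abs(np.array(q)-current_q()).max()<best[0]): best=(np.abs(np.array(q)-current_q()).max(),yaw)
yaw=best[1]; t=current_time()
robot.reach(W(-47.7,62,120),[np.pi,0,yaw])
print(current_time()-t); t=current_time()
robot.line_to(W(-47.7,62,22)); print(current_time()-t,current_time())
print(current_position(),current_tcp_rot(),yaw,current_width(),FJ(current_wrist_force()))
im=eyes.get_image("wrist"); cv2.imwrite("pics/w1.png",im[:,:,::-1])
im=eyes.get_image("scene"); cv2.imwrite("pics/s1.png",cv2.resize(im[180:320,150:410,::-1],None,fx=3,fy=3))
E
```

```text
1.8512 [-0.4771325   0.45427696  1.62567976  0.          1.06163594 -2.3283325 ]
-1.2903926535897932 [-4.77132497e-01  4.54276958e-01  1.62567976e+00 -4.44089210e-16
  1.06163594e+00  8.13260156e-01]
2.6833
0.7999999999999998 5.7333
[ 0.51643441 -0.13593944  0.0227968 ] [-3.14057698e+00 -9.49045439e-04 -1.29019481e+00] -1.2903926535897932 0.00043300974858373866 [ 0.03415382 -0.80261418  0.37555462]
```

View pics/w1.png

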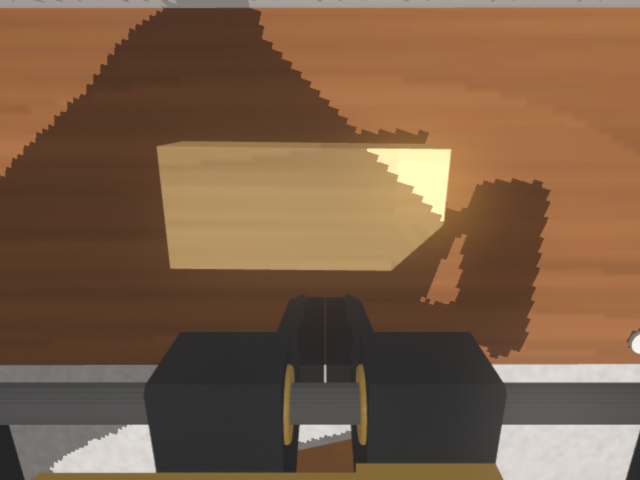

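View pics/s1.png

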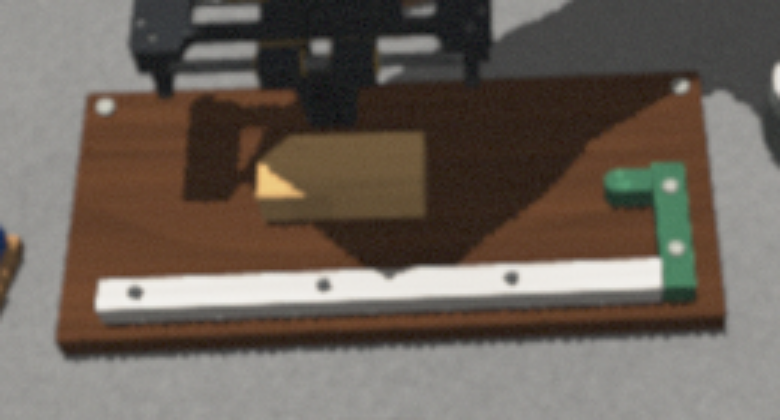

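The wrist view shows the blank's long side parallel to the gripper. The shut tips taper to about 17 mm, so I open slightly to 14 mm for a wider contact that still clears the cheek, then push to the rail.

```bash
python3 - <<'E'
from h import *
from cell import *
eoat.gripper_to(0.014)
robot.line_to(W(-49.7,48,22),max_speed=0.08)
robot.sleep(0.15); f0=np.mean([FJ(current_wrist_force()) for _ in range(5)],0); print("tare",f0,current_width(),current_time())
np.save("f0.npy",f0)
robot.line_to(W(-49.7,4,22),max_speed=0.05)
y=4; x=-49.7
for i in range(14):
    robot.sleep(0.1); f=FJ(current_wrist_force())-f0; p=inv(J,current_position()[None])[0]*1e3
    print(round(y,2),f.round(2),p.round(2),current_position()[2].round(4),round(current_time(),2))
    if f[1]>3: break
    y-=0.7; robot.line_to(W(x,y,22),max_speed=0.03)
np.save("y.npy",y)
im=eyes.get_image("scene"); cv2.imwrite("pics/s2.png",cv2.resize(im[180:320,150:410,::-1],None,fx=3,fy=3))
im=eyes.get_image("wrist"); cv2.imwrite("pics/w2.png",im[:,:,::-1])
E
```

```text
tare [-0.13826594 -0.01995565  0.13228125] 0.013879082300008104 6.7083
4 [-0.34  0.49 -0.91] [-49.72   4.19] 0.022 7.84
3.3 [ 0.32 -0.64  0.61] [-49.7    3.32] 0.022 8.19
2.6 [ 0.83 -0.18  0.18] [-49.68   2.59] 0.022 8.54
1.9 [ 0.46  0.54 -0.51] [-49.7   1.9] 0.022 8.89
1.2 [-0.18 -0.03 -0.19] [-49.7   1.2] 0.022 9.24
0.5 [0.13 1.04 0.38] [-49.7    0.56] 0.022 9.59
-0.2 [-0.23  7.25  2.96] [-49.68   0.52] 0.022 9.94
```

View pics/s2.png

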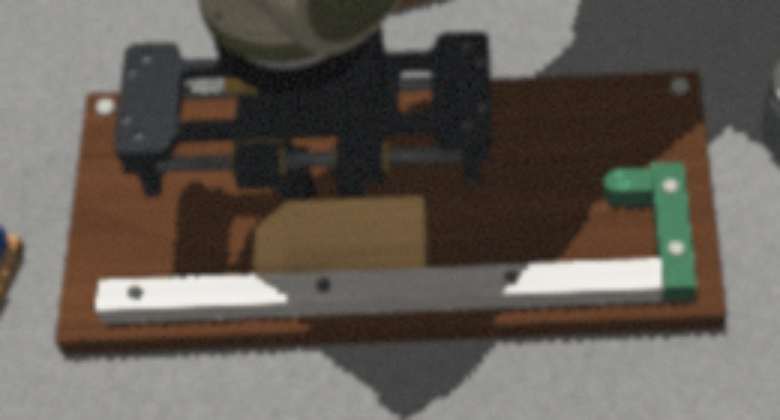

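View pics/w2.png

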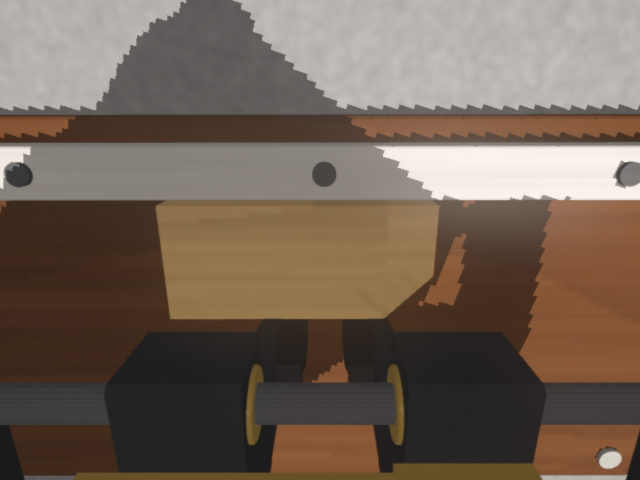

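The blank lies flush on the rail (wrist view: its edge is on the rail's edge at row 200), with the nose far from the pocket and about 7 N pressing. Now I slide it, trimming the press force as I go.

```bash
cat >> h.py <<'E'
def meas(n=4):
    from cell import robot,current_wrist_force
    a=[]
    for _ in range(n): robot.sleep(0.04); a.append(FJ(current_wrist_force()))
    return np.mean(a,0)-np.load("f0.npy")
E
python3 - <<'E'
from h import *
from cell import *
y=float(np.load("y.npy")); x=-49.7
f=meas(); print("hold",f.round(2))
while x<50:
    x+=8; y+=np.clip((f[1]-6)/10*.7,-.4,.4)
    robot.line_to(W(x,y,22),max_speed=0.04)
    f=meas(); p=inv(J,current_position()[None])[0]*1e3
    print(round(x,1),round(y,2),f.round(2),p.round(2),round(current_time(),2))
    if abs(f[0])>8 or f[1]<1.5 or f[1]>12: print("stop");break
np.save("y.npy",y);np.save("x.npy",x)
im=eyes.get_image("scene"); cv2.imwrite("pics/s3.png",cv2.resize(im[180:320,150:410,::-1],None,fx=3,fy=3))
im=eyes.get_image("wrist"); cv2.imwrite("pics/w3.png",im[:,:,::-1])
E
```

```text
hold [0.12 5.82 2.46]
-41.7 -0.21 [1.91 5.53 1.85] [-41.25   0.54] 10.72
-33.7 -0.25 [1.68 5.06 2.76] [-33.14   0.56] 11.24
-25.7 -0.31 [1.82 5.96 2.16] [-25.16   0.57] 11.76
-17.7 -0.31 [1.52 5.86 2.32] [-17.12   0.58] 12.28
-9.7 -0.32 [2.14 5.18 1.46] [-9.11  0.59] 12.79
-1.7 -0.38 [1.99 6.23 2.6 ] [-1.08  0.58] 13.31
6.3 -0.37 [2.36 5.95 2.33] [6.94 0.61] 13.82
14.3 -0.37 [1.71 5.77 1.85] [14.96  0.64] 14.34
22.3 -0.38 [1.79 5.78 1.95] [22.96  0.65] 14.86
30.3 -0.4 [2.44 6.19 1.94] [30.96  0.66] 15.38
38.3 -0.39 [2.42 5.76 2.1 ] [39.01  0.67] 15.89
46.3 -0.4 [2.28 5.76 2.01] [47.01  0.69] 16.41
54.3 -0.42 [2.2  6.23 2.05] [54.98  0.68] 16.93
```

View pics/s3.png

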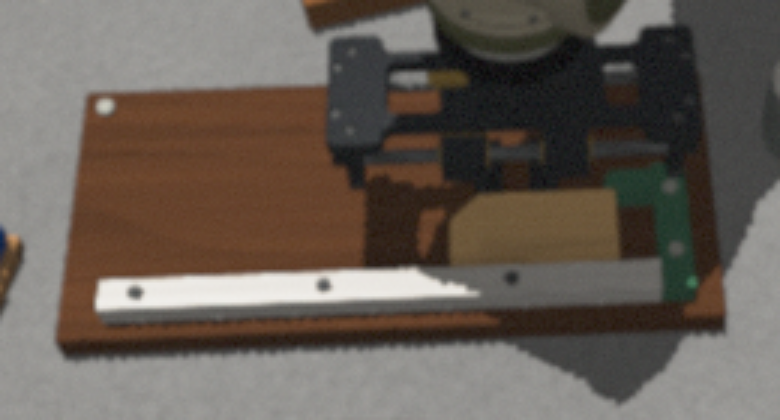

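View pics/w3.png

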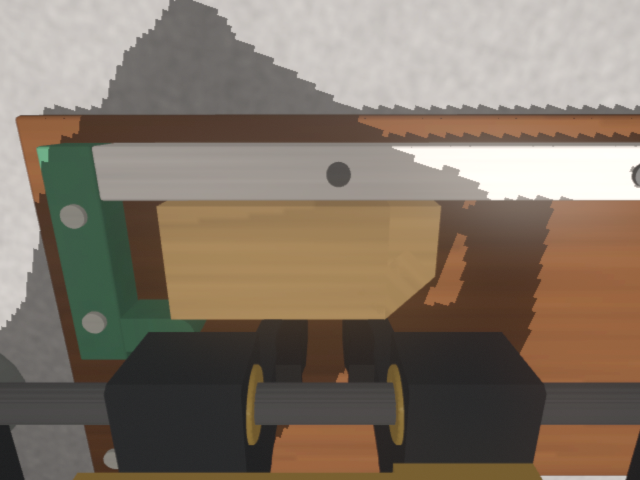

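```bash
python3 - <<'E'
from h import *
from cell import *
y=float(np.load("y.npy")); x=float(np.load("x.npy"))
f=meas()
while x<79:
    x+=4 if x<68 else 1.5; y+=np.clip((f[1]-6)/10*.7,-.4,.4)
    robot.line_to(W(x,y,22),max_speed=0.03)
    f=meas(); p=inv(J,current_position()[None])[0]*1e3
    print(round(x,1),round(y,2),f.round(2),p.round(2),round(current_time(),2))
    if f[0]<-2 or f[0]>6 or f[1]<1.5 or f[1]>12: print("stop");break
np.save("y.npy",y);np.save("x.npy",x)
im=eyes.get_image("scene"); cv2.imwrite("pics/s4.png",cv2.resize(im[180:320,150:410,::-1],None,fx=3,fy=3))
im=eyes.get_image("wrist"); cv2.imwrite("pics/w4.png",im[:,:,::-1])
E
```

```text
58.3 -0.45 [1.05 6.52 1.76] [58.78  0.68] 17.64
62.3 -0.42 [0.09 5.95 1.69] [62.76  0.69] 18.09
66.3 -0.42 [0.2  6.46 1.46] [66.76  0.71] 18.54
70.3 -0.39 [1.09 6.31 1.65] [70.77  0.72] 18.99
71.8 -0.37 [-0.8   6.13  0.78] [72.05  0.72] 19.41
73.3 -0.36 [-0.75  6.31  0.95] [73.45  0.71] 19.82
74.8 -0.33 [-0.55  5.76  1.  ] [74.99  0.71] 20.24
76.3 -0.35 [-0.35  5.86  0.53] [76.47  0.74] 20.66
77.8 -0.36 [-0.75  6.27  0.49] [77.92  0.72] 21.07
79.3 -0.34 [-1.58  6.01  0.76] [79.38  0.72] 21.49
```

View pics/w4.png

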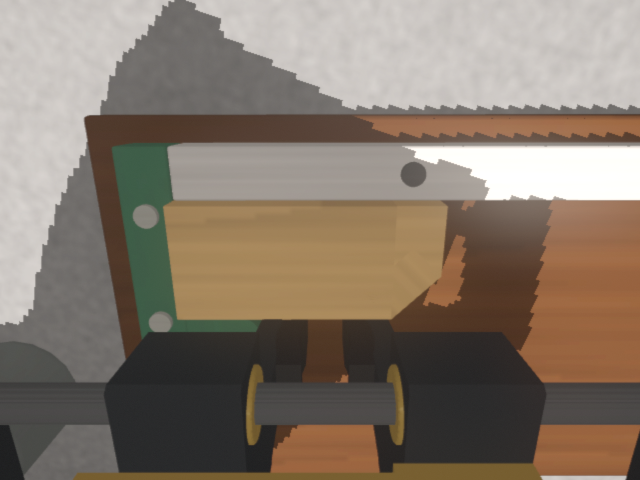

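View pics/s4.png

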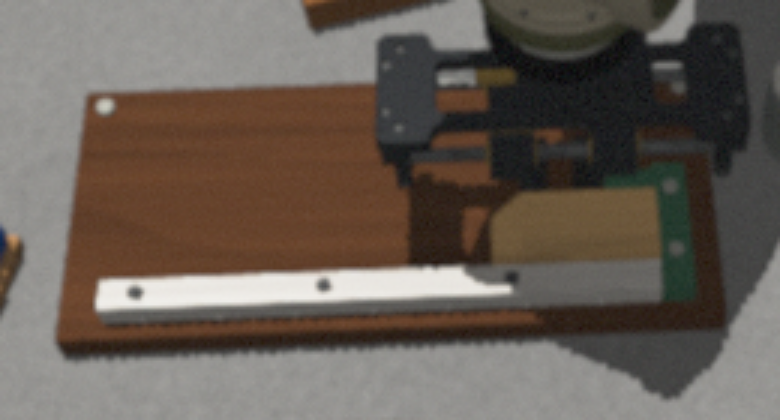

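The blank shifted about 6 px (roughly 2 mm) relative to the fingers at the end, so it appears to have met the stop. I press 1.5 mm further to confirm it slips there, then back away sideways and check.

```bash
python3 - <<'E'
from h import *
from cell import *
y=float(np.load("y.npy"))-0.15; x=float(np.load("x.npy"))
for i in range(2):
    x+=.75; robot.line_to(W(x,y,22),max_speed=0.02)
    print(meas().round(2),(inv(J,current_position()[None])[0]*1e3).round(2),round(current_time(),2))
im=eyes.get_image("wrist"); cv2.imwrite("pics/w5.png",im[:,:,::-1])
robot.line_to(W(x-.3,30,22),max_speed=0.05)
print(meas().round(2))
im=eyes.get_image("wrist"); cv2.imwrite("pics/w6.png",im[:,:,::-1])
a,b=cv2.imread("pics/w5.png")[130:330,80:480],cv2.imread("pics/w4.png")[130:330,80:480]
cv2.imwrite("pics/cmp.png",cv2.resize(np.vstack([b,a]),None,fx=1.5,fy=1.5))
print(current_time())
E
```

```text
[-2.85  6.53  0.71] [80.    0.71] 22.01
[-2.4   6.44 -0.28] [80.73  0.72] 22.43
[-0.2  -0.19  0.04]
23.45
```

View pics/cmp.png

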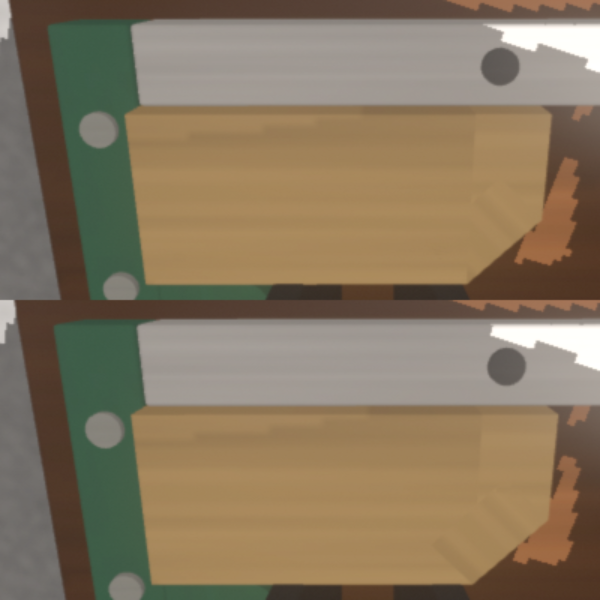

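View pics/w6.png

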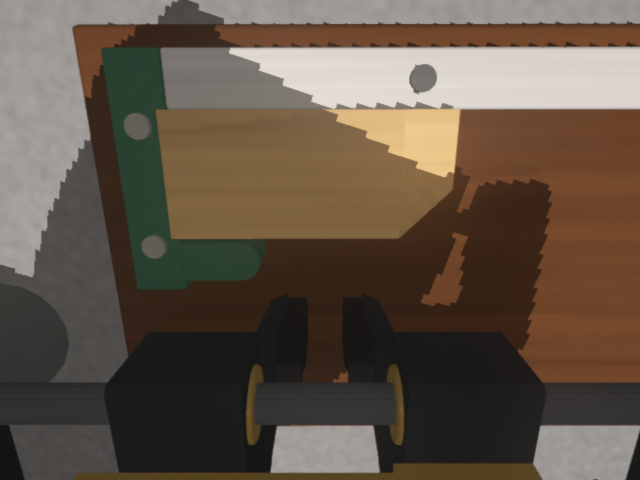

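The stop and the blank moved together in the picture while the fingers slid on, so the blank is home. After backing off it still sits tight against rail and stop. I retreat and check from outside.

```bash
python3 - <<'E'
from h import *
from cell import *
p=np.array(current_position()); robot.line_to(p+[0,0,.16])
robot.move_joints([1.097, 0.313, 1.498, 0, 1.331, -0.223])
for n,s in [("top",(155,325,260,505)),("scene",(195,305,160,400))]:
    im=eyes.get_image(n)[:,:,::-1]; a,b,c,d=s
    cv2.imwrite(f"pics/{n}9.png",im); cv2.imwrite(f"pics/{n}9c.png",cv2.resize(im[a:b,c:d],None,fx=3.2,fy=3.2,interpolation=cv2.INTER_CUBIC))
    # expected home outline
    ci=eyes.camera_info(n); print(n,((proj(ci,tf(J,np.array([[130,-50,42],[130,-10,42],[40,-50,42],[40,-26,42],[56,-10,42]])/1e3))-[c,a]+.5)*3.2-.5).round(0).tolist())
a=cv2.imread("pics/top0.png").astype(int);b=cv2.imread("pics/top9.png").astype(int)
print(current_time())
E
```

```text
top [[99.0, 253.0], [121.0, 326.0], [264.0, 201.0], [278.0, 245.0], [258.0, 284.0]]
scene [[672.0, 220.0], [666.0, 153.0], [492.0, 227.0], [490.0, 186.0], [521.0, 158.0]]
27.05
```

View pics/top9c.png

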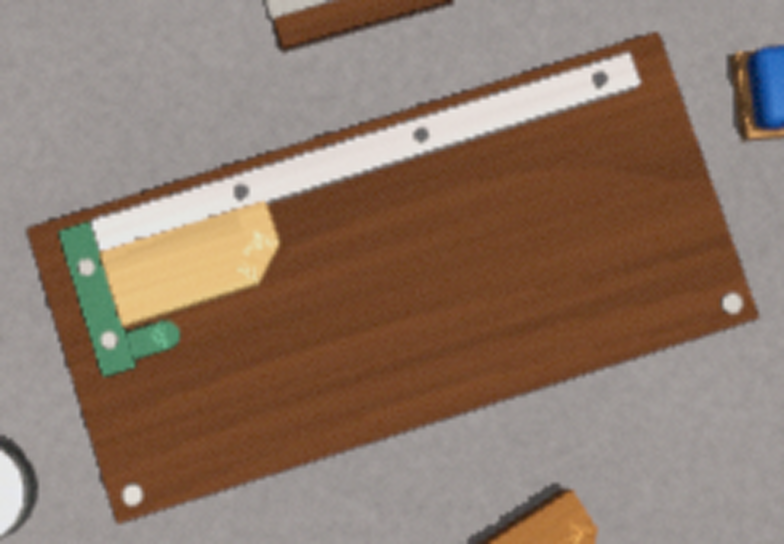

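View pics/scene9.png

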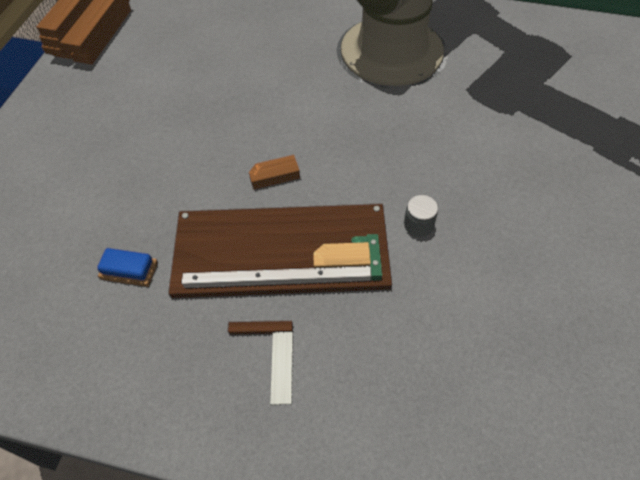

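The top view shows the blank in the corner: its tail corners at crop pixels (268,203), (278,243) and (259,284) are within about 4 px (roughly 2 mm) of the predicted home outline. The bystanders have not moved in the picture, and the arm is clear.

```bash
python3 - <<'E'
from cell import *
hand_in(); print(current_time())
E
```

```text
the job is handed in; nothing more can be done
the job is handed in; nothing more can be done
```

The blank is home in the pocket corner, against both the rail and the end stop, and the job was handed in at about 27 s of the 61 s allowed.

**What I did:** I pushed the blank sideways with two fingertips until it lay flat on the rail, with its nose about 125 mm short of the end stop. I then slid it along the rail with a press of 5 to 6.5 N, rechecked after every step. After that I backed the fingers off sideways and moved the arm away.

**Last checks:**
- **Against the stop:** near the end the fingers slid about 3.5 mm further while the blank stayed put against the stop, with about 2.5 N pushing back.
- **Against the rail and in place:** the wrist and top views show no gap at the rail or the stop. The top view matches the predicted home outline to about 2 mm, which is as good as the calibration.
- **Bystanders and hand:** the other things look unmoved in the pictures, and the hand ended clear of everything.

**One reading that disagreed:** during the slide the along-rail wrist force read about +2 N, the opposite sign to the drag I expected. It turned to -1 to -3 N at the stop, as it should. The pictures showed the blank following the fingers all the way, so I did not pursue it.

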